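Turn the nested filter-cube bin half a turn so it stacks

ROBOT

A 7-joint arm with a two-finger parallel gripper is mounted at the origin on the work surface. World frame = base frame: x ahead of the robot, y to its left, z up, the work surface at z = 0. Lengths are in m, angles in rad, forces in N, time in s.
With the tool pointing down it reaches from about 0.4 to 0.85 m from the base axis. Payload 4.4 kg.
Tool frame: the origin (TCP) lies at the centre of the arm's flange, where the gripper is bolted on; the fingertips stand 199 mm ahead of it and the grasp point (between the pads) lies 180 mm ahead of it; y points along the fingers, x is the direction in which the jaws open and shut, and the axes are right-handed (so a half turn about y gives the same grasp; the last joint's range is limited). The gripper opens to 94 mm and grips with 3 to 60 N. Pads are 16 mm wide; open, the fingers measure 119 mm over their backs; the gripper's body (75 mm by 177 mm) begins 78 mm behind the grasp point.
Start: joints at [1.147, 0.628, 0.038, 1.517, -0.027, 0.996, -0.02], TCP at [0.228, -0.609, 0.405] pointing down, gripper open.
Joint ranges: [-3.06, 3.06], [-0.37, 2.12], [-1.25, 1.32], [0.18, 2.47], [-1.1, 4.24], [0.23, 1.98], [-2.94, 2.94]. Speed limits (rad/s): [2.57, 2.57, 3.14, 3.14, 3.14, 3.14, 3.14].

INTERFACE

Orientations are given as a 3x3 rotation matrix whose columns are the frame's x, y, z axes.
In Python, from cell import robot gives the robot as it stands. The module is installed in compiled form; this text tells all that it offers. Calls block until the motion is done:
- robot.move_ptp(position, orientation): joint-space move of the TCP to a pose.
- robot.move_linear(position, rotation=None, max_speed=0.15, f_stop=None): straight line of the TCP; rotation=None keeps the orientation; max_speed is the mean speed in m/s. With f_stop (N) it stops when the force on the tool has changed by that much, and returns True; else False.
- robot.movej(angles): joint-space move.
- robot.open() and robot.grasp(effort=None): open the fingers fully, or close them until they stop; effort is the grip in N (None keeps the last).
- robot.sleep(seconds).
- robot.solve_ik(position, orientation): joint angles nearest the present ones, or None.
- robot.sense(): the state.
- robot.snapshot(name): name is "scene" or "top"; returns a dict with "img" (420x560x3 uint8, red, green, blue), "depth" (420x560 float32, m along the optical axis (not along the pixel's ray), 0 where there is no reading), "camera_matrix" (3x3 intrinsics, pixels), "xyz" and "attitude" of the camera in the world. Camera axes: x right, y down, z forward; pixel columns grow to the right and rows downward; lengths in m; the calibration is good to about 2 mm. A picture is of the moment at which its call begins.
A pose or a line that the arm cannot do raises robot.IKError and nothing moves.
- robot.job_done(): hands the job in, once; it reports no verdict.
The state is a dict: "time": time; "joints": joint angles; "joint_vel": joint speeds; "tau": joint torques, N m; "tool_pos": TCP position; "eef_rot": TCP orientation; "contact_force": force on the tool from outside, world axes, zero at the start; "ft_torque": the same for the moment, N m; "finger_gap": finger opening in m.
Only numpy, scipy, OpenCV 4.12 (cv2) and the standard library are available. Lean on these libraries where they do the work, as an engineer would, in place of code of your own. Each camera call takes 0.05 s, during which the arm holds its last target. There are 200 camera calls.

TASK

Of the two pairs of stack-and-nest bins on the microscope bench, one pair has been left nested, the upper bin sunk deep into the lower one. Lift that upper bin clear, turn it half a turn so that its scooped end comes over the lower bin's plain end, and lower it, not drop it, back into the same lower bin so that it rests level on the ledges and is let go. Leave the lower bin where it stands and do not disturb the other, already stacked pair.

Things in the scene. Friction and masses are not known exactly. Their poses are not given: they have to be found in the camera images.
- nest_upper: Upper bin of the nested pair: light grey, 0.25-0.5 kg, 75 mm high, leaning sides, bottom 144 x 100, rim 174 x 130 mm (x by y). Origin: centre of underside, x along the length. Central upright square grip post, 30 x 30 mm along x and y, free on all sides from 70 up to its top at 110 mm above origin. -x end has a scoop, +x end is plain. Starts the same way round as the lower bin, underside 30 mm above its.
- nest_upper_scoop (a point): Point on the nested upper bin at its scooped end (a 72 mm wide cut-out in the end wall, down to 45 mm): 80 mm from the bin's origin along its -x, on the middle line, 45 mm above its underside.
- nest_lower: Lower bin of that pair, loose on the bench, 0.6 kg: same bin with no grip post. Origin: centre of underside; x along the length, scoop at -x. Rim 75 mm high. Inside the long walls 4 lugs (x = -48 and +24 mm) form ledges 60 mm up. The upper bin sinks past them the same way round; turned half a turn its underside rests on them at 60 mm, with about 9 mm play on each side.
- stack_upper: Bystander: upper bin of the other pair, identical, already turned and stacked on a lower bin of its own: underside 60 mm and top of its grip post 170 mm above the bench. Origin: centre of its underside. The two pairs' centres are at least 260 mm apart.
Things that resemble listed ones, but are neither listed nor needed, are in the scene too. What is shaped like the nest_upper but purple is not meant. Leave any orange look-alike of the nest_lower alone.

How it is judged:
By the outcome, as a careful person would: the job done as asked, in the order asked, and still so for the second after the job is handed in, with the robot touching nothing.
It also fails if it takes over 40 s, if anything falls off the work surface, if the arm or the gripper's body presses on something with over 40 N, if the wrist force passes 120 N, or if a joint passes its speed limit or range.

## Working session

There is one attempt and no reset: what is moved stays moved. The work goes in short steps, each a Python script; the robot and the scene stay as the last script left them, time stands still between calls to the robot, and variables do not carry over. Pictures are saved under pics/ and viewed, about 8 in all and at most 12, crops included, and the job is handed in when it is done.

```bash
mkdir -p pics
cat > h.py <<'E'
import numpy as np, cv2
from cell import robot
def snap(n):
    s=robot.snapshot(n); return s
def cloud(s):
    K=np.array(s["camera_matrix"]);d=s["depth"];v,u=np.mgrid[:420,:560]
    p=np.stack([(u-K[0,2])/K[0,0]*d,(v-K[1,2])/K[1,1]*d,d],-1)
    w=p@np.array(s["attitude"]).T+np.array(s["xyz"]); w[d<=0]=np.nan; return w
E
python3 - <<'E'
from h import *
for n in("scene","top"):
    s=snap(n); cv2.imwrite(f"pics/{n}0.png",cv2.cvtColor(s["img"],cv2.COLOR_RGB2BGR)); np.savez(f"{n}0.npz",w=cloud(s),img=s["img"])
    print(n,s["xyz"],np.round(s["attitude"],3).tolist(),np.array(s["camera_matrix"]).tolist())
print(robot.sense())
E
```

```text
scene [0.93629954 0.38405603 1.01156539] [[-0.515, 0.737, -0.437], [0.857, 0.442, -0.263], [-0.001, -0.51, -0.86]] [[526.0391842862854, 0.0, 277.6432549303119], [0.0, 526.0391842862854, 210.99473733840355], [0.0, 0.0, 1.0]]
top [0.37733098 0.0972605  0.88381233] [[0.02, -0.996, 0.091], [-1.0, -0.019, 0.006], [-0.005, -0.091, -0.996]] [[395.8967591613786, 0.0, 284.7377825008455], [0.0, 395.8967591613786, 208.49081459982918], [0.0, 0.0, 1.0]]
{'time': 0.1, 'joints': array([ 1.14717432,  0.6292371 ,  0.03843198,  1.51823822, -0.02700485,
        0.99626215, -0.01998328]), 'joint_vel': array([ 0.00040518, -0.00103705, -0.00064141, -0.00243129,  0.00042887,
        0.00141248,  0.00023598]), 'tau': array([ 2.37108063e-03, -5.50789404e+01,  1.14703126e+00, -1.87117481e+01,
       -5.22429950e-02,  1.91885058e-02,  4.35035031e-05]), 'tool_pos': array([ 0.22760484, -0.60858455,  0.40386579]), 'eef_rot': array([[ 3.50258053e-01, -5.72661554e-04,  9.36653067e-01],
       [-9.36651828e-01,  1.52339685e-03,  3.50258521e-01],
       [-1.62747392e-03, -9.99998676e-01, -2.80247515e-06]]), 'contact_force': array([-0.00621088, -0.35949308,  0.63577774]), 'ft_torque': array([-0.01989131, -0.04640394,  0.05005333]), 'finger_gap': 0.09424321746709277}
```

View pics/scene0.png

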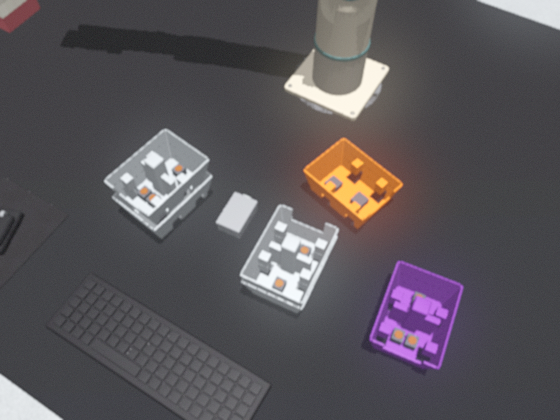

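View pics/top0.png

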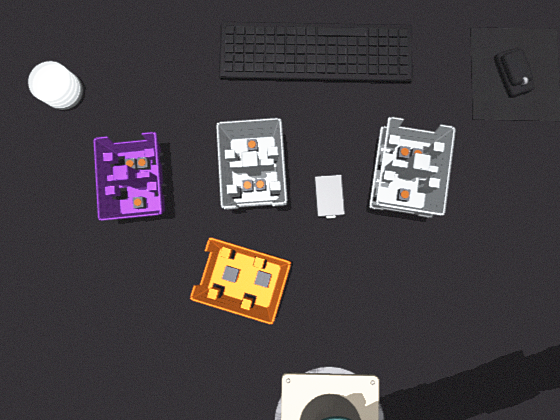

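The top view shows the grey pairs at about (252,163) and (412,167), a purple decoy at (128,177) and an orange one at (240,280). In the middle pair the scoop faces the robot (bottom edge in the image). The right pair looks taller and offset, so it is probably the stacked one. I'll check with depth.

Run:
```python
from h import *
for n in("top","scene"):
    f=np.load(n+"0.npz");w=f["w"];img=f["img"].astype(int)
    for nm,c in(("mid",(0.475,0.17)),("right",(0.47,-0.2))):
        m=(np.hypot(w[...,0]-c[0],w[...,1]-c[1])<0.14)&(w[...,2]>0.02)&((img.max(-1)-img.min(-1))<60)
        P=w[m];h=np.histogram(P[:,2],np.arange(0.02,0.2,0.005))
        print(n,nm,[(round(a,3),int(b)) for a,b in zip(h[1],h[0]) if b>8])
        zr=(0.095,0.112) if P[:,2].max()<0.155 else (0.125,0.142)
        R=P[(P[:,2]>zr[0])&(P[:,2]<zr[1])]
        print(" rim z",np.median(R[:,2]),cv2.minAreaRect(R[:,:2].astype(np.float32)))
        T=P[P[:,2]>zr[1]+.015]
        if len(T)>5: print(" post",len(T),np.median(T,0),cv2.minAreaRect(T[:,:2].astype(np.float32)))
    s=img[90:240,190:480] if n=="top" else img[110:330,80:360]
    cv2.imwrite(f"pics/{n}c.png",cv2.resize(cv2.cvtColor(s.astype(np.uint8),cv2.COLOR_RGB2BGR),None,fx=2.7,fy=2.7,interpolation=cv2.INTER_CUBIC))
```

```text
top mid [(np.float64(0.03), 997), (np.float64(0.035), 447), (np.float64(0.04), 146), (np.float64(0.045), 156), (np.float64(0.05), 183), (np.float64(0.055), 262), (np.float64(0.06), 96), (np.float64(0.065), 112), (np.float64(0.07), 153), (np.float64(0.075), 209), (np.float64(0.08), 124), (np.float64(0.085), 235), (np.float64(0.09), 370), (np.float64(0.095), 162), (np.float64(0.1), 302), (np.float64(0.105), 220), (np.float64(0.11), 13), (np.float64(0.115), 9), (np.float64(0.13), 13), (np.float64(0.135), 80), (np.float64(0.14), 162)]
 rim z 0.10293919919613037 ((0.5274897813796997, 0.17109131813049316), (0.1485697478055954, 0.13020376861095428), 5.056997776031494)
 post 260 [0.53842994 0.17115757 0.14045229] ((0.5397501587867737, 0.1719818115234375), (0.030011523514986038, 0.03010118193924427), 5.2192888259887695)
top right [(np.float64(0.02), 42), (np.float64(0.025), 35), (np.float64(0.03), 28), (np.float64(0.035), 21), (np.float64(0.04), 38), (np.float64(0.045), 68), (np.float64(0.05), 29), (np.float64(0.055), 33), (np.float64(0.06), 930), (np.float64(0.065), 395), (np.float64(0.07), 
[... 2104 characters left out ...]
 186), (np.float64(0.095), 195), (np.float64(0.1), 215), (np.float64(0.105), 237), (np.float64(0.11), 254), (np.float64(0.115), 343), (np.float64(0.12), 389), (np.float64(0.125), 318), (np.float64(0.13), 400), (np.float64(0.135), 225), (np.float64(0.14), 31), (np.float64(0.145), 30), (np.float64(0.15), 28), (np.float64(0.155), 28), (np.float64(0.16), 29), (np.float64(0.165), 91), (np.float64(0.17), 113)]
 rim z 0.13207737242097228 ((0.5304070115089417, -0.14657601714134216), (0.13264384865760803, 0.17443647980690002), 82.03556060791016)
 post 252 [ 0.53567915 -0.14206095  0.16965962] ((0.5335630178451538, -0.14602941274642944), (0.032301224768161774, 0.030202141031622887), 81.24456787109375)
```

View pics/topc.png

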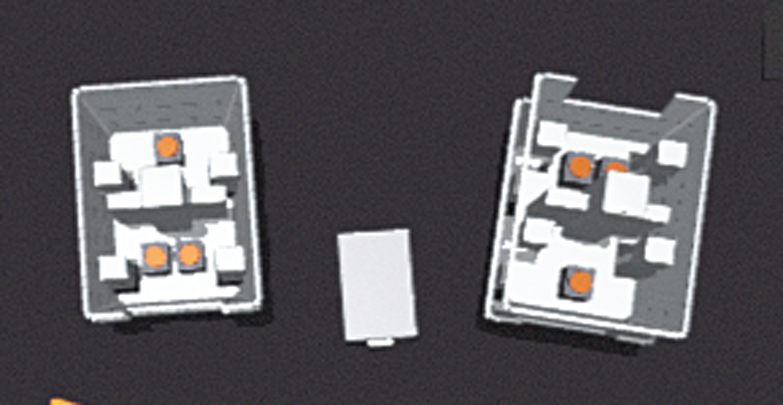

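View pics/scenec.png

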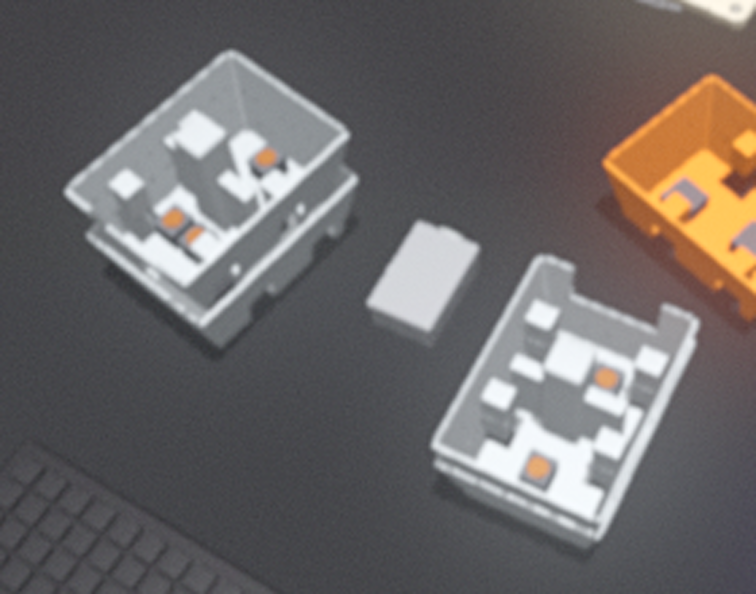

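The middle pair is nested: its post top is at about 0.140 in both views, against 0.170 for the right pair. The scoop points to world −x, with yaw about +5°. Next I'll refit the rim with a centred crop and check IK for the grasp and the turned pose.

```bash
cat >> h.py <<'E'
def R_of(a): # jaw x-axis at world angle a, tool y down
    x=np.array([np.cos(a),np.sin(a),0]);y=np.array([0,0,-1.]);return np.stack([x,y,np.cross(x,y)],1)
def rim(w,img,c,z0,z1,r=0.13):
    m=(np.hypot(w[...,0]-c[0],w[...,1]-c[1])<r)&(w[...,2]>z0)&(w[...,2]<z1)
    return w[m],cv2.minAreaRect(w[m][:,:2].astype(np.float32))
E
python3 - <<'E'
from h import *
for n in("top","scene"):
    f=np.load(n+"0.npz")
    for nm,c,a,b in(("upper rim",(.539,.172),.098,.112),("lower rim band",(.539,.172),.06,.08),("stk",(.533,-.146),.128,.142)):
        P,r=rim(f["w"],f["img"],c,a,b);print(n,nm,len(P),np.round(r[0],4),np.round(r[1],4),round(r[2],2))
p=np.array([.5395,.1722,.305]);yaw=np.radians(5)
for k in range(4):
    out=[]
    for d in(0,np.pi/2,-np.pi/2,np.pi,-np.pi):
        q=robot.solve_ik(p,R_of(yaw+k*np.pi/2+d)); out.append(None if q is None else np.round(q,2).tolist())
    print(k,*out,sep="\n  ")
E
```

```text
top upper rim 876 [0.5402 0.1722] [0.1742 0.1302] 5.06
top lower rim band 838 [0.5364 0.172 ] [0.1668 0.1256] 5.18
top stk 913 [ 0.5341 -0.1466] [0.1309 0.1743] 81.94
scene upper rim 852 [0.5388 0.1721] [0.1759 0.1304] 4.88
scene lower rim band 1366 [0.5398 0.1739] [0.1742 0.1285] 4.25
scene stk 935 [ 0.5315 -0.1464] [0.1334 0.1765] 82.04
0
  [-0.14, 0.66, -0.34, 1.84, 0.32, 0.69, -0.58]
  [0.07, 0.73, -0.69, 1.84, 0.63, 0.81, 0.71]
  [-0.38, 0.64, 0.04, 1.85, -0.04, 0.65, -1.81]
  [-0.68, 0.7, 0.52, 1.86, -0.5, 0.72, -2.93]
  [-0.68, 0.7, 0.52, 1.86, -0.5, 0.72, -2.93]
1
  [0.07, 0.73, -0.69, 1.84, 0.63, 0.81, 0.71]
  [-0.68, 0.7, 0.52, 1.86, -0.5, 0.72, -2.93]
  [-0.14, 0.66, -0.34, 1.84, 0.32, 0.69, -0.58]
  [-0.38, 0.64, 0.04, 1.85, -0.04, 0.65, -1.81]
  [-0.38, 0.64, 0.04, 1.85, -0.04, 0.65, -1.81]
2
  [-0.68, 0.7, 0.52, 1.86, -0.5, 0.72, -2.93]
  [-0.38, 0.64, 0.04, 1.85, -0.04, 0.65, -1.81]
  [0.07, 0.73, -0.69, 1.84, 0.63, 0.81, 0.71]
  [-0.14, 0.66, -0.34, 1.84, 0.32, 0.69, -0.58]
  [-0.14, 0.66, -0.34, 1.84, 0.32, 0.69, -0.58]
3
  [-0.38, 0.64, 0.04, 1.85, -0.04, 0.65, -1.81]
  [-0.14, 0.66, -0.34, 1.84, 0.32, 0.69, -0.58]
  [-0.68, 0.7, 0.52, 1.86, -0.5, 0.72, -2.93]
  [0.07, 0.73, -0.69, 1.84, 0.63, 0.81, 0.71]
  [0.07, 0.73, -0.69, 1.84, 0.63, 0.81, 0.71]
```

Rim and post centres agree at (0.5395, 0.172), yaw 5.0°, with sizes matching the text. I'll approach high, then grip the post across the bin's length (jaws along bin x).

Run:
```python
from h import *
R=R_of(np.radians(5.0)); x,y=.5395,.1722
s=robot.sense(); robot.move_linear([s["tool_pos"][0],s["tool_pos"][1],.46],max_speed=.2)
robot.move_ptp([x,y,.42],R)
s=robot.sense();print(s["time"],np.round(s["joints"],2),s["tool_pos"])
print("stop",robot.move_linear([x,y,.306],max_speed=.12,f_stop=8))
robot.grasp(50)
s=robot.sense();print(s["time"],s["finger_gap"],s["tool_pos"],s["contact_force"],s["ft_torque"])
if .027<s["finger_gap"]<.033:
    robot.move_linear([x,y,.32],max_speed=.05); s=robot.sense();print(s["contact_force"],s["ft_torque"])
    robot.move_linear([x,y,.42],max_speed=.1)
    s=robot.sense();print(s["time"],np.round(s["joints"],2),s["finger_gap"],s["contact_force"],s["ft_torque"])
for n in("scene","top"):
    s=snap(n); cv2.imwrite(f"pics/{n}1.png",cv2.cvtColor(s["img"],cv2.COLOR_RGB2BGR)); np.savez(f"{n}1.npz",w=cloud(s),img=s["img"])
```

```text
3.4833 [ 0.05  0.55 -0.64  1.73  0.38  0.99 -0.64] [0.53990605 0.17119394 0.41989124]
stop False
5.5833 0.02945958940447214 [0.53948382 0.1722013  0.30597457] [ 0.13650897  0.29035913 -0.773149  ] [-0.01784841 -0.11407339  0.04756412]
[-0.42491646 -0.48840223 -3.07204669] [-0.02166928 -0.12622233 -0.06801758]
7.1667 [ 0.05  0.56 -0.64  1.73  0.38  0.99 -0.64] 0.029452640505522067 [-0.32993327  0.0845773  -2.72284378] [-0.06188356 -0.06216456 -0.01575185]
```

View pics/scene1.png

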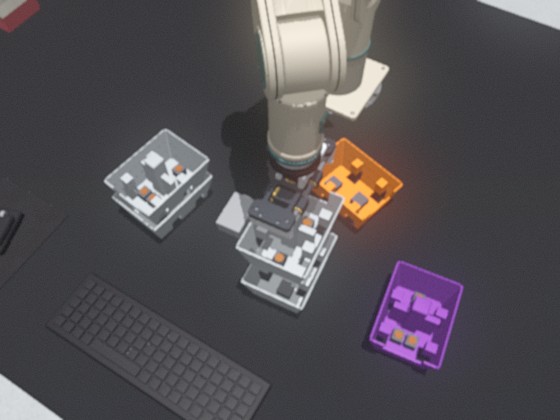

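The picture shows the upper bin at (290,230) hanging level over the lower bin at (288,270), which has stayed put. The bystanders look unchanged. Now the half turn with joint 7, then I'll measure the lower rim and the held bin.

Run:
```python
from h import *
q=np.array(robot.sense()["joints"])
for d in(np.pi/2,np.pi):
    t=q.copy();t[6]+=d;robot.movej(t)
s=robot.sense();print(s["time"],np.round(s["joints"],2),s["finger_gap"],s["tool_pos"],np.round(s["eef_rot"],3).tolist(),s["contact_force"],s["ft_torque"])
for n in("scene","top"):
    s=snap(n); cv2.imwrite(f"pics/{n}2.png",cv2.cvtColor(s["img"],cv2.COLOR_RGB2BGR)); w=cloud(s);np.savez(f"{n}2.npz",w=w,img=s["img"])
    for nm,a,b in(("low",.066,.080),("up",.210,.226)):
        P,r=rim(w,s["img"],(.5395,.172),a,b)
        # only greyish
        print(n,nm,len(P),np.round(r[0],4),np.round(r[1],4),round(r[2],2),np.round(cv2.boxPoints(r),3).tolist())
```

```text
10.0667 [ 0.05  0.56 -0.64  1.73  0.38  0.99  2.5 ] 0.02989423441001574 [0.53932119 0.17208874 0.41925263] [[-0.996, -0.001, 0.086], [-0.086, -0.0, -0.996], [0.001, -1.0, 0.0]] [ 0.79776538  0.03269033 -3.31363154] [ 0.10988626 -0.04772126 -0.02338243]
scene low 450 [0.5388 0.1719] [0.1752 0.1303] 4.89 [[0.44600000977516174, 0.2290000021457672], [0.4569999873638153, 0.10000000149011612], [0.6320000290870667, 0.11400000005960464], [0.6209999918937683, 0.24400000274181366]]
scene up 679 [0.5381 0.1713] [0.1758 0.1302] 5.02 [[0.4449999928474426, 0.2280000001192093], [0.4560000002384186, 0.0989999994635582], [0.6309999823570251, 0.11400000005960464], [0.6200000047683716, 0.24400000274181366]]
top low 70 [0.4581 0.1678] [0.0153 0.1234] 0.85 [[0.44999998807907104, 0.2290000021457672], [0.45100000500679016, 0.10599999874830246], [0.46700000762939453, 0.10599999874830246], [0.4650000035762787, 0.23000000417232513]]
top up 390 [0.4822 0.2032] [0.1628 0.0816] 48.32 [[0.39800000190734863, 0.17000000178813934], [0.45899999141693115, 0.11500000208616257], [0.5669999718666077, 0.2370000034570694], [0.5059999823570251, 0.29100000858306885]]
```

View pics/scene2.png

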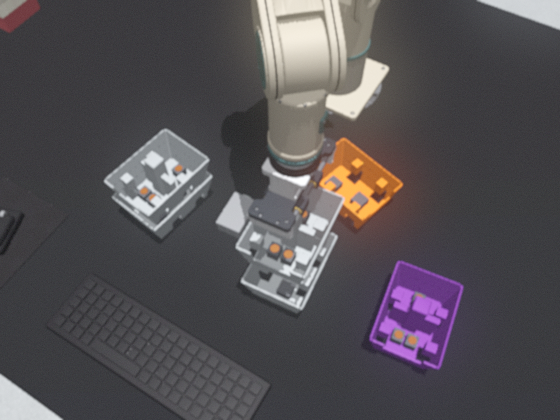

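After the half turn, the scene view puts the lower rim at (0.5388, 0.1719) and the held rim at (0.5381, 0.1713). Yaws are 4.9° and 5.0°, well inside the 9 mm of play. I'll lower it with a force stop, expecting contact at TCP z ≈ 0.336.

Run:
```python
from h import *
x,y=.5400,.1727
robot.move_linear([x,y,.348],max_speed=.1)
print("stop",robot.move_linear([x,y,.331],max_speed=.015,f_stop=4))
s=robot.sense();print(s["time"],s["tool_pos"],s["contact_force"],s["ft_torque"])
w=cloud(snap("scene"));P,r=rim(w,None,(.5395,.172),.13,.14);print("rim z",np.median(P[:,2]),np.round(r[0],4),np.round(r[1],4),r[2])
```

```text
stop True
11.8083 [0.5399872  0.1726859  0.33606148] [-0.18024276 -0.85641051  4.77053709] [ 0.09437496 -0.04121461 -0.01564573]
rim z 0.13461517226295988 [0.5391 0.1717] [0.1759 0.1309] 5.087822914123535
```

Contact came at 0.3361 as predicted. Now I'll release, retreat straight up and check.

Run:
```python
from h import *
robot.open(); x,y=.5400,.1727
robot.move_linear([x,y,.44],max_speed=.1)
robot.move_ptp([.42,-.02,.5],R_of(np.radians(185)))
s=robot.sense();print(s["time"],s["contact_force"],s["finger_gap"])
for n in("scene","top"):
    s=snap(n); cv2.imwrite(f"pics/{n}3.png",cv2.cvtColor(s["img"],cv2.COLOR_RGB2BGR)); w=cloud(s)
    for nm,c,a,b in(("up rim",(.539,.172),.128,.142),("post",(.539,.172),.16,.18),("low rim",(.539,.172),.066,.08),("stk",(.533,-.146),.128,.142)):
        P,r=rim(w,None,c,a,b)
        if len(P)>20:
            A=np.c_[P[:,:2]-P[:,:2].mean(0),np.ones(len(P))];k=np.linalg.lstsq(A,P[:,2],rcond=None)[0]
            print(n,nm,len(P),np.round(r[0],4),np.round(r[1],4),round(r[2],2),"zmax",round(np.percentile(P[:,2],95),4),"tilt",np.round(k[:2],4))
```

```text
15.075 [ 0.19281354  0.9833085  -0.5952422 ] 0.09412266754397274
scene up rim 963 [0.5385 0.1716] [0.1756 0.1306] 5.15 zmax 0.138 tilt [0.0047 0.0064]
scene post 275 [0.5397 0.1722] [0.0308 0.0306] 5.2 zmax 0.173 tilt [-0.0936 -0.0578]
scene low rim 965 [0.5397 0.172 ] [0.1739 0.1299] 5.2 zmax 0.0793 tilt [-0.0007  0.0101]
scene stk 925 [ 0.5319 -0.1463] [0.1337 0.1753] 81.87 zmax 0.138 tilt [0.0033 0.0026]
top up rim 897 [0.5404 0.1721] [0.1748 0.1302] 5.03 zmax 0.1378 tilt [-0.0064 -0.0016]
top post 277 [0.5398 0.1716] [0.0306 0.0297] 3.77 zmax 0.1731 tilt [0.0533 0.049 ]
top low rim 532 [0.5334 0.1724] [0.1611 0.1275] 5.21 zmax 0.0792 tilt [0.0044 0.0095]
top stk 72 [ 0.619  -0.1011] [0.0187 0.0398] 35.01 zmax 0.1376 tilt [-0.0184  0.0632]
```

View pics/scene3.png

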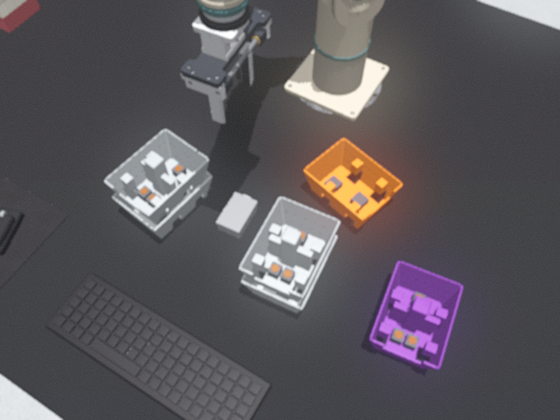

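The picture shows the turned bin level on the lower one at (290,250). Its scoop now faces away from the robot (near (275,295)), and the gripper is clear of everything. All bystanders are in place.

```bash
python3 -c "
from cell import robot
robot.job_done()"
```

```text
the job is handed in; nothing more can be done
```

The nested upper bin is now turned half a turn and resting on the ledges of its own lower bin, let go. I handed the job in at about 15 s of the 40 s allowed. I gripped its post, lifted it about 115 mm, turned it 180° with the last joint and lowered it until contact was felt at the expected height (TCP z 0.336 m). Then I opened the gripper and backed away.

**Last checks:**
- **Height:** the rim sits at about 0.135 m and the post top at about 0.17 m, which matches an underside 60 mm above the bench.
- **Level:** rim tilt is at most about 0.5°, the same as the measurement noise between the two views.
- **Way round:** the scoop now faces away from the robot, over the lower bin's plain end.
- **Lower bin:** before and after, its rim centre agrees within about 1 mm from the scene camera while lifted and after release.
- **Stacked pair:** unmoved, within 0.5 mm of its first position from the scene camera.

**Partial or differing checks:**
- The arm hid most of the stacked pair in the last top view, so that check rests on the scene camera alone.
- The top view saw the lower rim only partly and put its centre 6 mm off in x. I discounted that reading.
- The tilt fitted to the small post top was unreliable, so I ignored it.

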